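Square a picture panel on the table easel and clip it there

ROBOT

A 7-joint arm with a two-finger parallel gripper is mounted at the origin on the work surface. World frame = base frame: x ahead of the robot, y to its left, z up, the work surface at z = 0. Lengths are in m, angles in rad, forces in N, time in s.
With the tool pointing down it reaches from about 0.35 to 0.9 m from the base axis. Payload 7.2 kg.
Tool frame: the origin (TCP) lies at the very end of the fingers, on their centre line; the grasp point (between the pads) lies 19 mm behind it; z points along the fingers, x is the direction in which the jaws open and shut, and the axes are right-handed (so a half turn about z gives the same grasp; the last joint's range is limited). The gripper opens to 85 mm and grips with 20 to 120 N. Pads are 22 mm wide; open, the fingers measure 114 mm over their backs; the gripper's body (76 mm by 85 mm) begins 54 mm behind the grasp point. The pads swing forward as they close: fully open they stand 13 mm farther back than shut.
Start: joints at [-1.237, 0.411, -0.013, 1.596, 0.006, 1.134, -0.082], TCP at [0.244, 0.575, 0.231] pointing down, gripper open.
Joint ranges: [-2.95, 2.95], [-0.29, 1.99], [-1.47, 1.44], [0.14, 2.54], [-1.03, 4.17], [0.13, 1.85], [-2.86, 2.86]. Speed limits (rad/s): [2.39, 2.39, 3.01, 3.01, 3.14, 3.14, 3.14].

INTERFACE

Orientations are given as a rotation vector (axis times angle).
In Python, from station import ctrl, jaws, viewer, ticket gives the robot as it stands. The module is installed in compiled form; this text tells all that it offers. Calls block until the motion is done:
- ctrl.movep(position, orientation): joint-space move of the TCP to a pose.
- ctrl.move_straight(position, vel=0.15, frame=None): straight line of the TCP; frame=None keeps the orientation; vel is the mean speed in m/s.
- ctrl.move_j(angles): joint-space move.
- jaws.command_gripper(opening, grip_force=None): finger opening in m; grip_force is the grip in N (None keeps the last); returns when the fingers have stopped.
- ctrl.dwell(seconds).
- ctrl.solve_ik(position, orientation): joint angles nearest the present ones, or None.
- ctrl.sense(): the state.
- viewer.read_camera(name): name is "side" or "top"; returns a dict with "frame" (420x560x3 uint8, red, green, blue), "range_z" (420x560 float32, m along the optical axis (not along the pixel's ray), 0 where there is no reading), "camera_matrix" (3x3 intrinsics, pixels), "k1" (the pictures are not rectified: a ray, as slopes to the right and down, at radius r is drawn at 1 + k1 r^2 times it, then the intrinsics apply), "rvec" (rotation vector, rad) and "tvec" (3), from world to camera coordinates, as OpenCV has them. Camera axes: x right, y down, z forward; pixel columns grow to the right and rows downward; lengths in m; the calibration is good to about 2 mm. A picture is of the moment at which its call begins.
A pose or a line that the arm cannot do raises ctrl.PlanningError and nothing moves.
- ticket.sign_off(): hands the job in, once; it reports no verdict.
The state is a dict: "time_s": time; "joints": joint angles; "qd": joint speeds; "tau": joint torques, N m; "tool_pos": TCP position; "tool_rot": TCP orientation; "ft_force": force on the tool from outside, world axes, zero at the start; "ft_torque": the same for the moment, N m; "width": finger opening in m.
Only numpy, scipy, OpenCV 4.12 (cv2) and the standard library are available. Lean on these libraries where they do the work, as an engineer would, in place of code of your own. Each camera call takes 0.05 s, during which the arm holds its last target.

TASK

Get the picture ready to show: slide the panel along the easel's ledge, flat against the drawing board, until its side is flush with the board's side edge on the robot's right (-y). Then squeeze the sprung clamp open and clip it over that edge from the side, about half-way up the panel, square to the edge and far enough on that both jaw pads lie wholly on the wood, so that it grips panel and board together. Let go of it and leave the things standing around where they are.

Things in the scene. Friction and masses are not known exactly. Their poses are not given: they have to be found in the camera images.
- board: Plywood drawing board of the table easel, fixed: 360 mm wide, 8 mm thick, leaning 0.49 rad (28 deg) from upright, face up and away from the robot, back (x = -8 mm) to the robot. Origin: mid-width, on the face, at the ledge's top. x: out of the face; y: level along the ledge, to the robot's left; z: up the slope. It reaches z = -18 to 260 mm; side edges at y = -180 and +180 mm.
- board_edge (a point): Point on the board's face at the side edge to be clamped (the one on the robot's right), at board y = -180, z = 100 mm. Axes as the board's. Both sides of the board are bare within 60 mm of this edge, but for the ledge: it stands 36 mm out from the face over the whole width, 12 mm thick, its last 6 mm a lip 8 mm high. The easel's base, 22 mm high, stays under the board, behind it.
- panel_center (a point): Centre of the picture panel (wood, painted landscape): 230 mm wide (y), 200 high (z, up the slope), 14 thick (x, out of the picture), 0.26 to 0.42 kg. Loose: stands on the ledge, leans flat on the board, axes parallel to the board's. It slides sideways when pushed on its side. At first its -y side is 30 to 70 mm short of the board's edge; flush, this point is at board y = -65, x = 7, z = 100 mm.
- clamp_grip (a point): Sprung clamp like a big clothes peg, steel with black grips and pads, 140 mm long, 26 wide along the hinge, 0.15 kg, lying flat, hinge upright, this point 13 mm up. It is midway between the handles, 60 mm behind the hinge: squeeze here along y. x: to the jaws; z: along the hinge. Over the handles 60 mm here (68 at their ends, 75 mm behind the hinge); they splay 0.27 rad each from the centre line.
- clamp_hinge (a point): The clamp's hinge, on the centre line, 60 mm ahead of clamp_grip. Squeezed to 26 mm the handles are parallel and the jaws open about 31 mm at the tips; at the stop it is about 22 mm and 35 mm. Each handle needs 7 to 15 N. Its frame, like those of clamp_grip and clamp_pad, belongs to the half on the +y side, which turns by half the jaw angle when the handles are squeezed.
- clamp_pad (a point): Middle of the gripping face of the +y half's jaw pad, 49 mm ahead of the hinge. Each pad is 24 mm long (37 to 61 mm ahead of the hinge, ending at the jaw's tip). The throat between the jaws is free from 20 mm ahead of the hinge. Axes as clamp_grip.
- clamp_half (a joint): Angle between the clamp's halves: 0 jaws shut, 0.38 with the panel and board (22 mm together) between the jaws, where the pads lie flat; 0.54 handles parallel; 0.60 at the stop. The spring always closes the jaws.
- brush_tin: Bystander: steel tin with brushes, 72 mm across, brushes up to 210 mm high. Origin: middle of its underside.
- sketchbooks: Bystander: two sketchbooks in a pile, 210 x 150 mm, 32 mm high. Origin: middle of the underside.
- tape: Bystander: roll of tape, 100 mm across, 24 mm high, lying flat. Origin: middle of the underside.
- fixative: Bystander: white bottle, 52 mm across, 170 mm high. Origin: middle of the underside.
There are look-alikes about, which are no part of the job. There is more than one size of the part that bears panel_center; the job needs the larger.

How it is judged:
On the way:
1. the panel stands on the ledge, flat on the board, its side flush with the board's right edge within 6 mm (y of panel_center in the frame of board between -0.071 and -0.059 m and x of panel_center in the frame of board below 0.012 m and z of panel_center in the frame of board below 0.106 m and angle between the z axis of panel_center and the z axis of board, either way round below 0.06 rad), for 0.2 s.
At the end, for the whole second after the job is handed in: Panel on the ledge, flat on the board, square, flush with its right edge within 6 mm. The clamp, let go and still, bears on panel and board with over 3 N (jaw angle 0.30-0.46), pad middles 10-45 mm in from the edge and within 45 mm of half-way up the panel, hinge within 0.25 rad of the edge (y of panel_center in the frame of board between -0.071 and -0.059 m and x of panel_center in the frame of board between 0.003 and 0.011 m and z of panel_center in the frame of board between 0.094 and 0.106 m and angle between the z axis of panel_center and the z axis of board, either way round below 0.06 rad and contact force between clamp and panel above 3 N and contact force between clamp and board above 3 N and value of joint clamp_half between 0.3 and 0.46 rad and y of clamp_pad in the frame of board between -0.17 and -0.135 m and z of clamp_pad in the frame of board between 0.055 and 0.145 m and angle between the z axis of clamp_pad and the z axis of board, either way round below 0.25 rad and linear speed of each of clamp, panel below 0.02 m/s); the robot touches nothing.
It fails at once if a bystander is shifted by more than 30 mm or knocked over (distance of any of brush_tin, sketchbooks, tape, fixative from where it was at the start of the episode above 0.03 m or angle between any of brush_tin, fixative, tape, sketchbooks's own z axis and vertical above 0.5 rad).
It fails at once if the panel falls off the easel (height (world z) of panel_center below 0.08 m or x of panel_center in the frame of board above 0.06 m).
It also fails if it takes over 62 s, if anything falls off the work surface, if the arm or the gripper's body presses on something with over 40 N, if the wrist force passes 120 N, or if a joint passes its speed limit or range.

## Working session

There is one attempt and no reset: what is moved stays moved. The work goes in short steps, each a Python script; the robot and the scene stay as the last script left them, time stands still between calls to the robot, and variables do not carry over. Pictures are saved under pics/ and viewed, and the job is handed in when it is done.

```bash
mkdir -p pics
cat > h.py <<'E'
import numpy as np, cv2
from station import ctrl, jaws, viewer, ticket
from scipy.spatial.transform import Rotation as R
def cam(n):
    d=viewer.read_camera(n); return d
def save(d,name,scale=1,crop=None):
    im=d["frame"][:,:,::-1]
    if crop: im=im[crop[1]:crop[3],crop[0]:crop[2]]
    im=cv2.resize(im,None,fx=scale,fy=scale,interpolation=cv2.INTER_CUBIC)
    cv2.imwrite("pics/"+name,im)
def rays(d,uv):
    K=np.array(d["camera_matrix"],float);uv=np.atleast_2d(np.array(uv,float))
    p=(uv-[K[0,2],K[1,2]])/[K[0,0],K[1,1]]
    s=p.copy()
    for _ in range(20): s=p/(1+d["k1"]*(s**2).sum(1,keepdims=True))
    return s
def cloud(d):
    h,w=d["range_z"].shape
    u,v=np.meshgrid(np.arange(w),np.arange(h))
    s=rays(d,np.stack([u.ravel(),v.ravel()],1))
    z=d["range_z"].ravel()[:,None]
    pc=np.hstack([s*z,z]);Rm=R.from_rotvec(np.ravel(d["rvec"])).as_matrix()
    P=(pc-np.ravel(d["tvec"]))@Rm
    P[z[:,0]<=0]=np.nan
    return P.reshape(h,w,3)
def project(d,P):
    Rm=R.from_rotvec(np.ravel(d["rvec"])).as_matrix()
    c=np.atleast_2d(P)@Rm.T+np.ravel(d["tvec"]); s=c[:,:2]/c[:,2:]
    s=s*(1+d["k1"]*(s**2).sum(1,keepdims=True));K=np.array(d["camera_matrix"])
    return s*[K[0,0],K[1,1]]+[K[0,2],K[1,2]]
def st():
    s=ctrl.sense();print("t",round(s["time_s"],2),"p",np.round(s["tool_pos"],4),"r",np.round(s["tool_rot"],3),"F",np.round(s["ft_force"],1),"w",round(s["width"],4),"q",np.round(s["joints"],3));return s
E
python3 - <<'E'
from h import *
import pickle
st()
for n in("side","top"):
    d=cam(n);save(d,n+"0.png",1.4);pickle.dump(d,open(n+"0.pkl","wb"))
    print(n,d["camera_matrix"],d["k1"],d["rvec"],d["tvec"])
    Rm=R.from_rotvec(np.ravel(d["rvec"])).as_matrix();print("campos",-Rm.T@np.ravel(d["tvec"]),Rm[2])
E
```

```text
t 0.0 p [0.2443 0.5748 0.2305] r [ 2.619e+00  1.733e+00 -2.000e-03] F [-0.6 -0.   0.2] w 0.0853 q [-1.237  0.412 -0.013  1.597  0.006  1.134 -0.082]
side [[510.68761461   0.         275.68232104]
 [  0.         510.68761461 203.26854008]
 [  0.           0.           1.        ]] -0.1231100286089199 [ 2.12862565 -0.82083363  0.39704378] [-0.34900239  0.29344491  1.18855243]
campos [-0.24237885 -0.77971093  0.97666412] [ 0.52503403  0.57378977 -0.62857344]
top [[515.28486061   0.         281.04279943]
 [  0.         515.28486061 209.68825989]
 [  0.           0.           1.        ]] 0.007742715959741259 [ 2.18002093 -2.19274165  0.13116947] [-0.00886337  0.47686971  1.41103626]
campos [0.34376802 0.0271788  1.44899671] [ 0.09281738 -0.02708051 -0.99531481]
```

View pics/side0.png

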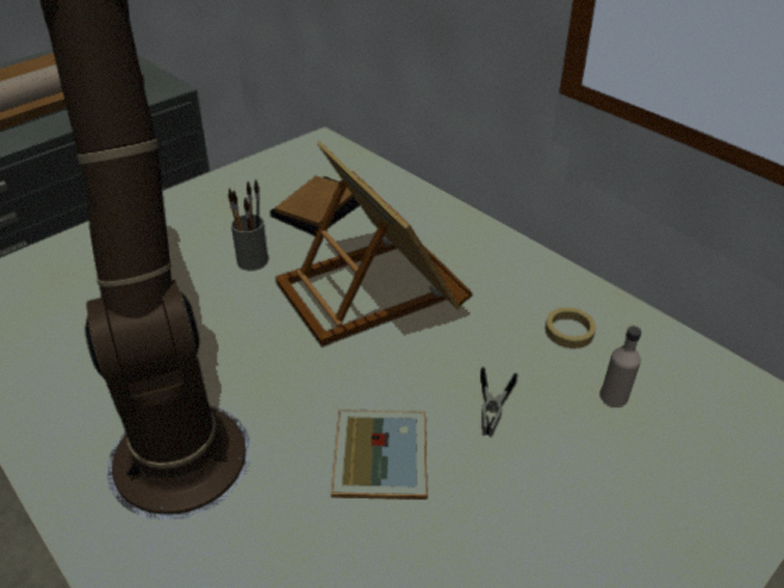

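View pics/top0.png

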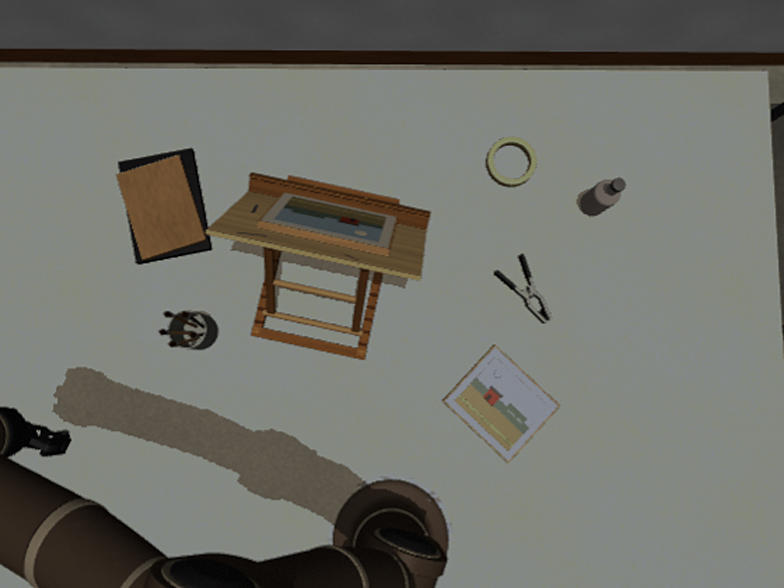

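The side view shows the easel's back at about (380,230), the clamp at (495,400) with its black grips up and jaws toward (488,430), and a framed picture flat on the table at (380,452). The top view shows the panel on the easel at (330,222), the board's right edge at about (425,250), the ledge up-image, and the clamp at (528,290). In the top view the tape is at (511,161), the bottle at (600,197), the tin at (190,330) and the sketchbooks at (163,207).

Panel candidates are the easel panel (top 330,222) and the one flat on the table (top 502,403). I'll measure both and take enlarged crops.

Run:
```python
from h import *
import pickle
d=pickle.load(open("top0.pkl","rb"));s=pickle.load(open("side0.pkl","rb"))
save(d,"top_easel.png",4,(140,110,320,260)); save(d,"top_clamp.png",7,(340,170,410,240)); save(s,"side_clamp.png",7,(320,250,390,320))
save(s,"side_easel.png",4,(190,90,350,250))
C=cloud(d)
for y in range(112,262,8):
    print(y,' '.join("%d:(%.0f,%.0f,%.0f)"%(x,*(1000*C[y,x])) for x in range(150,320,24)))
P=C[245:335,300:405]
# flat pic
c=(C[...,2]>0.004)&(C[...,2]<0.02)
m=np.zeros(c.shape,bool);m[240:335,310:405]=1
ys,xs=np.nonzero(c&m)
print(cv2.minAreaRect((C[ys,xs,:2]*1000).astype(np.float32)),np.median(C[ys,xs,2]))
```

```text
112 150:(761,360,-1) 174:(760,292,1) 198:(760,223,2) 222:(759,155,5) 246:(759,86,6) 270:(763,17,-6) 294:(761,-52,-1) 318:(761,-121,-1)
120 150:(738,360,-1) 174:(737,291,2) 198:(737,223,0) 222:(737,155,3) 246:(737,86,3) 270:(737,18,2) 294:(737,-51,2) 318:(738,-121,-1)
128 150:(716,361,-7) 174:(713,291,3) 198:(696,214,69) 222:(708,153,23) 246:(715,87,-2) 270:(714,18,1) 294:(714,-51,2) 318:(712,-119,8)
136 150:(691,359,1) 174:(690,290,3) 198:(679,216,52) 222:(675,149,66) 246:(686,86,20) 270:(690,18,4) 294:(690,-51,5) 318:(690,-119,3)
144 150:(668,359,-1) 174:(641,269,120) 198:(638,205,131) 222:(648,147,86) 246:(655,84,57) 270:(652,18,71) 294:(667,-51,2) 318:(667,-119,2)
152 150:(644,357,3) 174:(609,260,170) 198:(607,198,180) 222:(613,141,150) 246:(622,82,109) 270:(633,18,56) 294:(631,-47,66) 318:(644,-119,1)
160 150:(621,357,3) 174:(579,249,225) 198:(576,191,236) 222:(583,137,200) 246:(590,80,164) 270:(597,19,124) 294:(612,-48,48) 318:(621,-119,2)
168 150:(598,357,3) 174:(552,241,268) 198:(556,189,244) 222:(557,134,233) 246:(560,78,217) 270:(566,19,181) 294:(581,-45,98) 318:(598,-119,-1
[... 923 characters left out ...]
294:(438,-49,-0) 318:(438,-116,2)
232 150:(415,341,60) 174:(418,288,-1) 198:(417,221,-0) 222:(417,154,2) 246:(416,87,0) 270:(416,19,5) 294:(416,-48,-3) 318:(415,-116,-1)
240 150:(394,342,53) 174:(395,287,1) 198:(394,218,20) 222:(394,153,4) 246:(394,87,1) 270:(393,19,4) 294:(393,-48,-3) 318:(393,-116,-2)
248 150:(373,354,-0) 174:(373,288,-4) 198:(373,221,-5) 222:(372,152,25) 246:(371,86,18) 270:(371,19,-0) 294:(371,-48,1) 318:(370,-115,1)
256 150:(351,353,-0) 174:(351,286,3) 198:(350,221,-7) 222:(350,154,-1) 246:(349,87,-1) 270:(349,20,-4) 294:(348,-48,1) 318:(348,-115,1)
((262.39398193359375, -223.4246368408203), (265.3272399902344, 259.9686584472656), 89.42072296142578) 0.011358599368606663
```

```bash
ls pics
```

```text
side0.png
side_clamp.png
side_easel.png
top0.png
top_clamp.png
top_easel.png
```

View pics/top_easel.png

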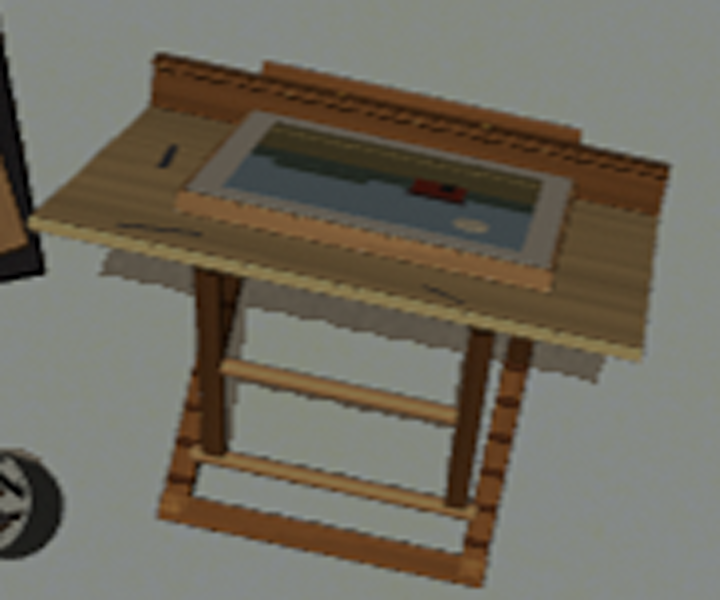

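View pics/top_clamp.png

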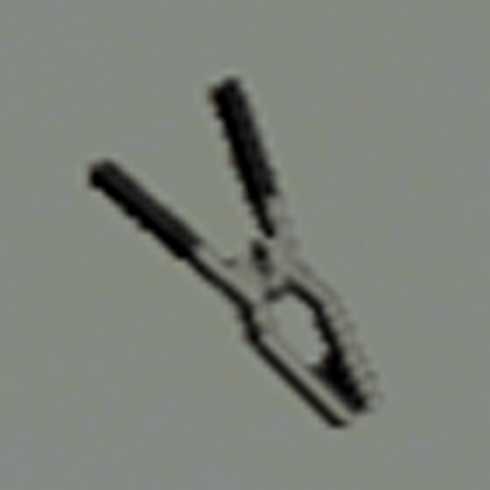

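View pics/side_clamp.png

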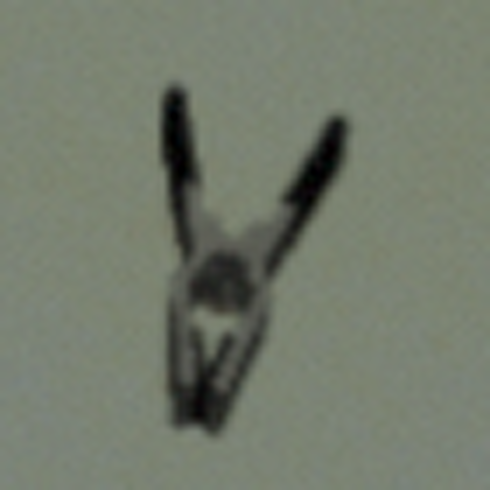

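View pics/side_easel.png

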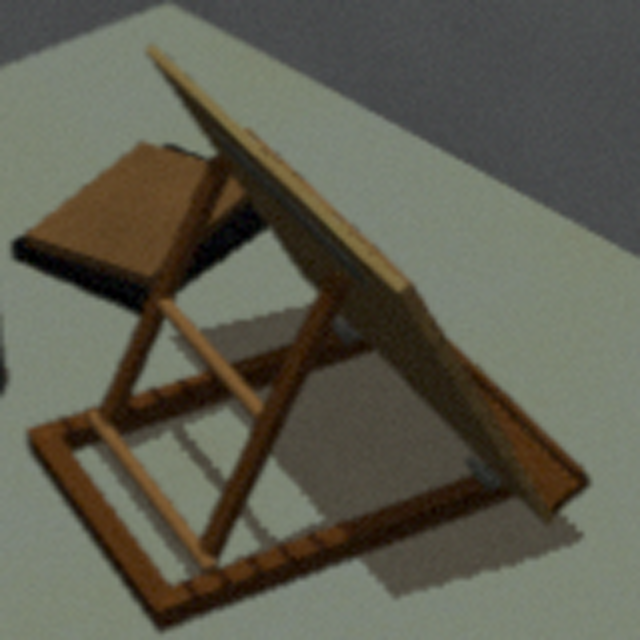

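```bash
cat > fit.py <<'E'
from h import *
import pickle
from scipy.optimize import least_squares
d=pickle.load(open("top0.pkl","rb"));s=pickle.load(open("side0.pkl","rb"))
def Rb(yaw): # board x out of face: away (+x) and up ; z up slope leaning to -x
    c,sn=np.cos(.49),np.sin(.49)
    M=np.array([[c,0,-sn],[0,1,0],[sn,0,c]])
    return R.from_euler('z',yaw).as_matrix()@M
top=[((0,180,260),(32,217)),((0,-180,260),(641,345)),((36,-180,8),(668,165)),((36,180,8),(157,55))]
side=[((-4,180,260),(150,48)),((-4,-180,260),(410,287)),((-8,-180,-18),(550,517)),((36,-180,8),(587,480))]
off=np.array([-.375,-.375])
tp=np.array([p for p,_ in top])/1000.;tu=np.array([u for _,u in top])/4+[140,110]+off
sp=np.array([p for p,_ in side])/1000.;su=np.array([u for _,u in side])/4+[190,90]+off
C=cloud(d)
S=[]
for (u,v) in [(60,190),(110,150),(140,190),(100,200),(590,300),(610,240),(620,300),(600,260),(630,250),(590,310),(300,270),(400,290)]:
    S.append(C[round(110+v/4)-1:round(110+v/4)+2,round(140+u/4)-1:round(140+u/4)+2].reshape(-1,3))
S=np.vstack(S)
def res(p):
    M=Rb(p[3]);t=p[:3]
    return np.concatenate([(project(d,tp@M.T+t)-tu).ravel(),(project(s,sp@M.T+t)-su).ravel(),((S-t)@M[:,0])*1000/15])
f=least_squares(res,[.65,.08,.05,-.2])
np.save("board.npy",f.x)
if __name__=="__main__":
    print(f.x);print(np.round(f.fun,2))
E
python3 fit.py
```

```text
Traceback (most recent call last):
  File "fit.py", line 22, in <module>
    f=least_squares(res,[.65,.08,.05,-.2])
ValueError: Residuals are not finite in the initial point.
```

```bash
sed -i 's/^S=np.vstack(S)/S=np.vstack(S);S=S[np.isfinite(S).all(1)]/' fit.py; python3 fit.py
```

```text
[ 0.64123944  0.10013723  0.04829663 -0.21688183]
[-1.15 -0.39  0.54  0.68  0.28  0.89 -1.77  0.4   0.7  -0.09 -0.16  0.67
  1.17  2.97  0.83 -2.64  0.01 -0.02  0.06  0.01 -0.05 -0.04 -0.05 -0.07
  0.09  0.02 -0.06 -0.14 -0.04 -0.04 -0.04 -0.07 -0.01 -0.03 -0.05 -0.
 -0.06  0.03 -0.03  0.07  0.03  0.02  0.01 -0.03  0.02  0.06  0.04 -0.01
 -0.05 -0.01 -0.05 -0.17 -0.05 -0.08 -0.02 -0.02 -0.07 -0.01 -0.02 -0.13
 -0.09 -0.04 -0.03  0.01 -0.09 -0.09  0.06 -0.04  0.01 -0.02  0.01 -0.
 -0.05 -0.02  0.01 -0.08  0.03 -0.05  0.05 -0.04  0.06 -0.03 -0.02 -0.02
 -0.01 -0.06 -0.05 -0.07 -0.11 -0.08  0.03  0.05  0.04  0.05  0.03  0.02
  0.02 -0.01 -0.07  0.    0.03 -0.08 -0.04 -0.13  0.05  0.01 -0.02  0.09
 -0.08 -0.08  0.01 -0.2  -0.06 -0.04 -0.02  0.   -0.07 -0.03 -0.03 -0.06
 -0.03  0.01  0.  ]
```

```bash
cat > ov.py <<'E'
from h import *
from fit import Rb
def edges(x0,x1,y0,y1,z0,z1):
    c=np.array([[x,y,z] for x in(x0,x1) for y in(y0,y1) for z in(z0,z1)])/1000.
    return c,[(i,j) for i in range(8) for j in range(i) if bin(i^j).count('1')==1]
def overlay(d,crop,scale,boxes,name,b):
    im=cv2.resize(d["frame"][crop[1]:crop[3],crop[0]:crop[2],::-1],None,fx=scale,fy=scale,interpolation=cv2.INTER_CUBIC)
    for bx,col in boxes:
        c,E=edges(*bx);u=(project(d,c@Rb(b[3]).T+b[:3])-crop[:2]+.5)*scale
        for i,j in E: cv2.line(im,tuple(map(int,u[i])),tuple(map(int,u[j])),col,1)
    cv2.imwrite("pics/"+name,im)
BOX=[((-8,0,-180,180,-18,260),(0,0,255)),((0,30,-180,180,-12,0),(0,255,0)),((30,36,-180,180,-12,8),(0,255,0))]
E
python3 - <<'E'
from ov import *
from fit import d,s
b=np.load("board.npy")
overlay(d,(140,110,320,260),4,BOX,"ov_top.png",b)
overlay(s,(190,90,350,230),5,BOX,"ov_side.png",b)
E
```

```text
(no output)
```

View pics/ov_top.png

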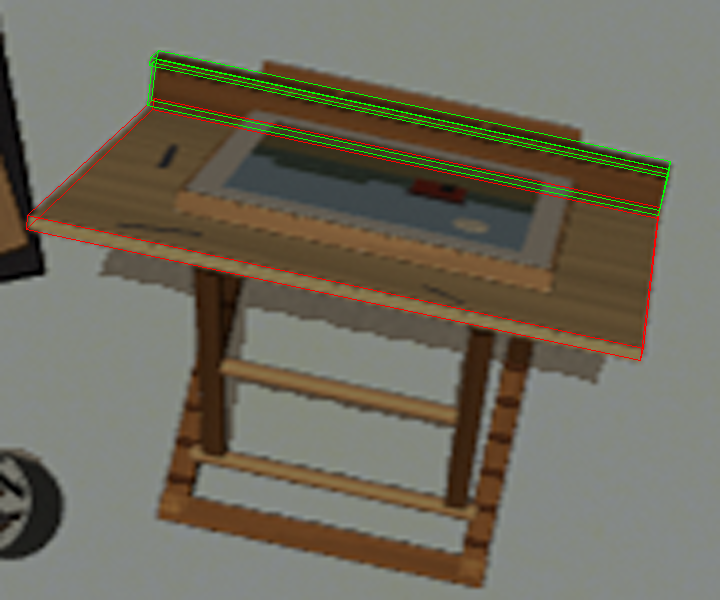

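View pics/ov_side.png

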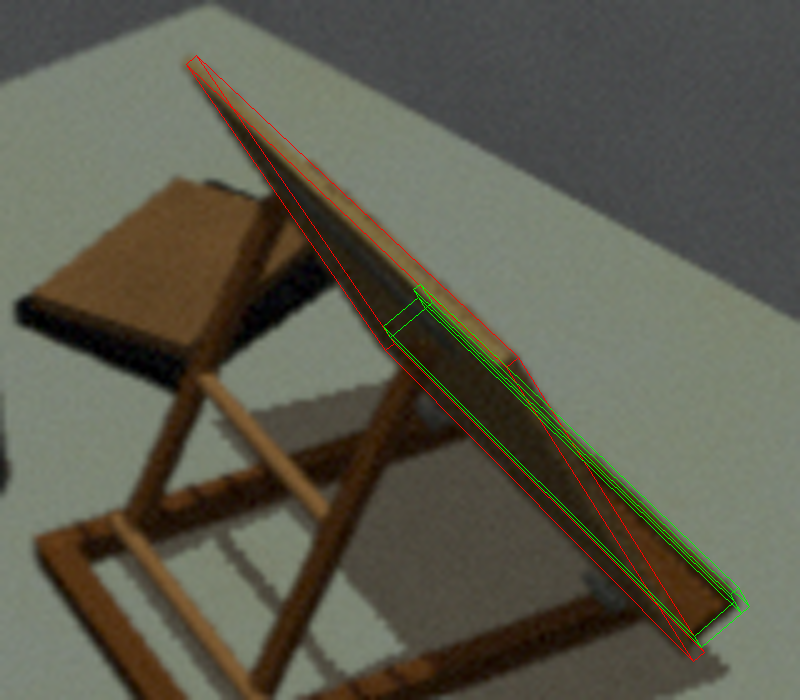

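Run:
```python
from ov import *
import fit
from fit import *
w=np.array([.4,.4,1,1,1,1,.4,.4,.4,.4,1,1,.6,.6,.6,.6])
def res2(p):
    r=res(p);r[:16]*=w;return r
f=least_squares(res2,[.65,.08,.05,-.2],loss='soft_l1');print(f.x,np.round(f.fun[:16]/w,2))
b=f.x;np.save("board.npy",b)
# panel y from corners
M=Rb(b[3])
pl=[((14,115,200),(178,193)),((0,115,200),(178,211)),((14,-115,200),(554,271)),((0,-115,200),(551,291))]
for p,u in pl:
    ug=np.array(u)/4+[140,110]+off
    y=np.linspace(-.2,.2,4001);P=np.array([[p[0]/1000,yy,p[2]/1000] for yy in y])@M.T+b[:3]
    q=project(d,P);k=np.argmin(((q-ug)**2).sum(1));print(p,"edge y",y[k],"err",np.linalg.norm(q[k]-ug))
```

```text
[ 0.64183614  0.10153557  0.04803138 -0.21418455] [-1.64 -0.39  0.11  0.27 -0.23  0.51 -2.34  0.38  0.47 -0.15 -0.14  0.43
  1.09  2.65  0.72 -2.96]
(14, 115, 200) edge y 0.1074 err 0.9681062541481394
(0, 115, 200) edge y 0.10620000000000002 err 0.16719801422554695
(14, -115, 200) edge y -0.12150000000000001 err 0.5203586739808749
(0, -115, 200) edge y -0.1222 err 0.044293755650983174
```

Panel on the easel (top crop (375,200)): its measured width is about 229 mm, so it is the larger one. The flat picture at top (502,403) measures about 180 mm, so it is the look-alike. There is only one clamp. The easel panel's -y side is about 58 mm short of the board edge.

Next I'll push the panel with closed fingers on its +y side.

```bash
cat >> h.py <<'E'
def Rb(yaw):
    c,sn=np.cos(.49),np.sin(.49)
    return R.from_euler('z',yaw).as_matrix()@np.array([[c,0,-sn],[0,1,0],[sn,0,c]])
def board(): 
    b=np.load("board.npy"); return b[:3],Rb(b[3]),b[3]
def b2w(p): 
    t,M,_=board(); return t+M@np.array(p,float)
def w2b(p):
    t,M,_=board(); return M.T@(np.array(p)-t)
def orient(z,x):
    z=np.array(z,float);z/=np.linalg.norm(z);x=np.array(x,float);x-=z*(x@z);x/=np.linalg.norm(x)
    return R.from_matrix(np.stack([x,np.cross(z,x),z],1)).as_rotvec()
def yawrot(v,yaw): return R.from_euler('z',yaw).apply(v)
E
python3 - <<'E'
from h import *
t,M,yaw=board()
z=yawrot([-np.sin(.2),0,-np.cos(.2)],yaw)
for sg in(1,-1):
    o=orient(z,sg*M[:,0])
    for p in [(15,.155),(15,.13),(15,.05)]:
        P=b2w([.015,p[1],.055]);print(sg,np.round(P,3),np.round(o,3),ctrl.solve_ik(P,o),)
        print("  hi",ctrl.solve_ik([P[0],P[1],.40],o))
E
```

```text
1 [0.662 0.256 0.104] [-3.087  0.332  0.31 ] [-0.58107684  0.79309306  0.35479776  1.32481516 -0.36725578  1.25877843
 -0.36944083]
  hi [-0.57284581  0.65203545  0.42939938  0.89404856 -0.3462792   1.81759121
 -0.46988765]
1 [0.657 0.231 0.104] [-3.087  0.332  0.31 ] [-0.56418683  0.77359403  0.36409703  1.3656295  -0.36529029  1.24266654
 -0.3349954 ]
  hi [-0.56164945  0.62352898  0.44084135  0.9447229  -0.33583232  1.80064874
 -0.43399505]
1 [0.64  0.153 0.104] [-3.087  0.332  0.31 ] [-0.51961028  0.7254773   0.42296616  1.47803105 -0.37620255  1.2037951
 -0.20780632]
  hi [-0.52317804  0.54919802  0.49127701  1.07658252 -0.31039258  1.76059355
 -0.31493082]
-1 [0.662 0.256 0.104] [-0.315 -2.926 -0.032] [-0.24852963  0.78468924 -0.23567286  1.29340895  0.04877401  1.23915355
  2.47755279]
  hi [-0.34107038  0.63652952 -0.08983234  0.86663415 -0.06602458  1.8017261
  2.49978353]
-1 [0.657 0.231 0.104] [-0.315 -2.926 -0.032] [-0.224536    0.76269197 -0.22333125  1.33441132  0.04137145  1.22198799
  2.5100882 ]
  hi [-0.32105183  0.60607618 -0.06923041  0.91786564 -0.0739265   1.78424193
  2.53647589]
-1 [0.64  0.153 0.104] [-0.315 -2.926 -0.032] [-0.15238258  0.70113807 -0.17289843  1.44660912  0.01542597  1.17661951
  2.62540697]
  hi [-0.26871166  0.5244951   0.01613329  1.05194523 -0.09933705  1.74340072
  2.66505894]
```

Run:
```python
from h import *
t,M,yaw=board()
z=yawrot([-np.sin(.2),0,-np.cos(.2)],yaw);o=orient(z,M[:,0])
jaws.command_gripper(0.0,40)
s=st()
ctrl.move_straight([.30,.50,.40],vel=.3)
P=b2w([.015,.150,.055])
ctrl.movep([P[0],P[1],.38],o);st()
ctrl.move_straight([P[0],P[1],.18],vel=.2)
ctrl.move_straight(P,vel=.1);st()
d=cam("top");save(d,"top1.png",4,(140,100,320,250))
```

```text
t 0.87 p [0.2445 0.5752 0.2313] r [-2.62  -1.734 -0.   ] F [-0.7  0.5  0.3] w -0.0001 q [-1.237  0.411 -0.013  1.596  0.006  1.134 -0.082]
t 3.28 p [0.6605 0.2529 0.3804] r [-3.086  0.326  0.31 ] F [-0.5 -0.2  0.3] w -0.0001 q [-0.593  0.648  0.458  0.953 -0.357  1.772 -0.444]
t 5.35 p [0.6618 0.2508 0.1043] r [-3.087  0.332  0.308] F [-0.2 -0.4  0.6] w -0.0005 q [-0.603  0.795  0.403  1.335 -0.4    1.263 -0.339]
```

View pics/top1.png

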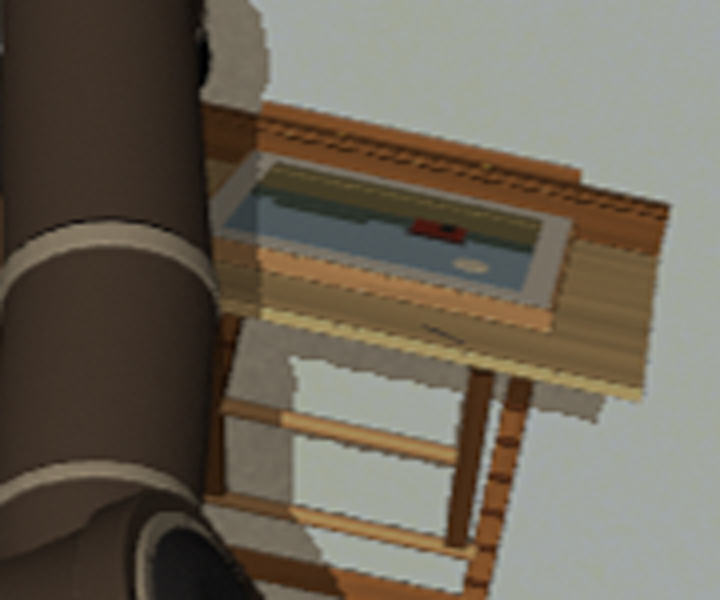

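The arm hides the panel's left side. Its right side, crop (553,330) top corner, is still visible and unmoved.

Run:
```python
from h import *
for y in (.13,.11,.09,.075):
    ctrl.move_straight(b2w([.015,y,.055]),vel=.06);st()
d=cam("top");save(d,"top2.png",4,(140,100,320,250))
```

```text
t 5.88 p [0.6573 0.2307 0.1039] r [-3.087  0.333  0.309] F [-0.9  0.3  0.3] w 0.0003 q [-0.587  0.779  0.406  1.368 -0.394  1.249 -0.314]
t 6.37 p [0.653  0.2109 0.1037] r [-3.087  0.333  0.31 ] F [-0.1 -0.2  1. ] w -0.0001 q [-0.57   0.764  0.409  1.398 -0.388  1.236 -0.288]
t 6.85 p [0.6487 0.1911 0.1037] r [-3.088  0.334  0.309] F [-0.8  0.2 -0.2] w 0.0001 q [-0.553  0.75   0.412  1.427 -0.383  1.224 -0.263]
t 7.25 p [0.6455 0.1765 0.1037] r [-3.088  0.334  0.31 ] F [-0.5  0.1 -0.3] w 0.0001 q [-0.539  0.74   0.414  1.447 -0.379  1.216 -0.243]
```

View pics/top2.png

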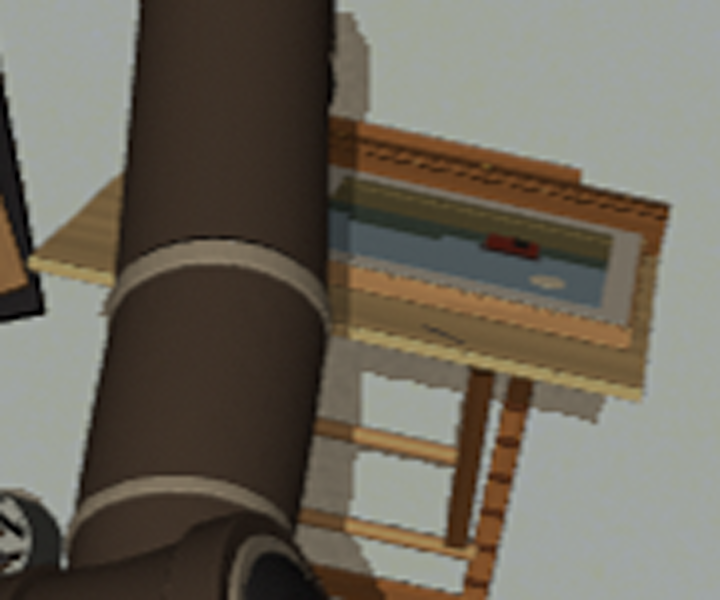

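```bash
cat >> h.py <<'E'
def edgey(d,x,z,px):
    y=np.linspace(-.25,.2,4501);P=np.array([b2w([x,yy,z]) for yy in y]);q=project(d,P)
    k=np.argmin(((q-px)**2).sum(1));return y[k],np.linalg.norm(q[k]-px)
def cp(u,crop,sc): return (np.array(u)+.5)/sc+np.array(crop[:2])-.5
E
python3 - <<'E'
from h import *
d=cam("top");c=(140,100)
for x,z,u in [(0,.2,(630,347)),(.014,.2,(632,326)),(0,.26,(642,387))]: print(edgey(d,x,z,cp(u,c,4)))
save(d,"top3.png",10,(270,135,320,205))
E
```

```text
(np.float64(-0.17049999999999998), np.float64(0.1456059744341447))
(np.float64(-0.1689), np.float64(0.1410562880379757))
(np.float64(-0.1804), np.float64(0.2002558425277247))
```

View pics/top3.png

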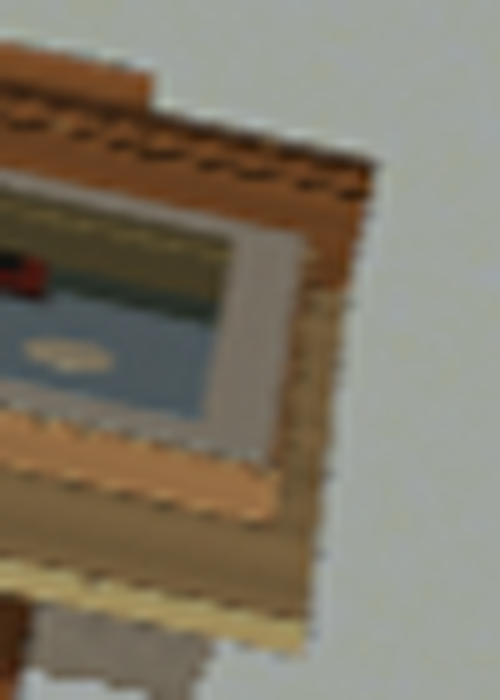

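The panel's corner at crop (280,522) is 3.8 px (about 9 mm) short of the board edge at (318,522). I'll push 9.5 mm more.

Run:
```python
from h import *
ctrl.move_straight(b2w([.015,.0655,.055]),vel=.03);st()
ctrl.dwell(.2)
ctrl.move_straight(b2w([.015,.085,.055]),vel=.08)
d=cam("top");save(d,"top4.png",10,(270,135,320,195))
s=cam("side");save(s,"side4.png",8,(275,145,350,220))
```

```text
t 7.82 p [0.6433 0.1677 0.1036] r [-3.087  0.332  0.31 ] F [1.2 0.5 0.2] w -0.0001 q [-0.531  0.734  0.415  1.459 -0.377  1.211 -0.231]
```

View pics/top4.png

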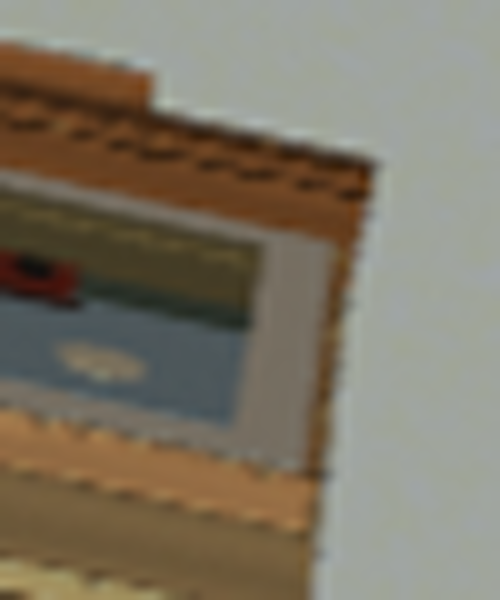

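View pics/side4.png

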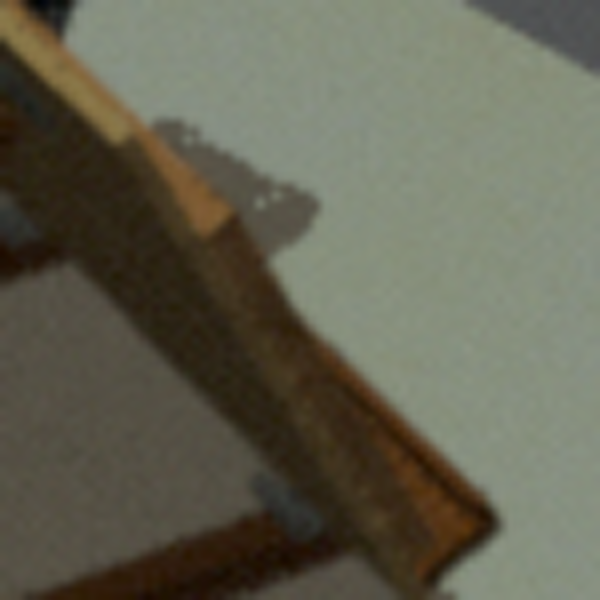

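The panel is flush: in the top crop its corner (312,532) meets the board edge at about (316,532), and the side view shows it lying flat on the board. Now I'll measure the clamp from both views.

Run:
```python
from h import *
import pickle
d=pickle.load(open("top0.pkl","rb"));s=pickle.load(open("side0.pkl","rb"))
tc=(340,170);sc=(320,250)
pts={"hA":((100,172),(175,92)),"hB":((226,85),(340,122)),"hinge":((265,260),(222,283)),"tips":((355,414),(200,424))}
C=cloud(d);Cs=cloud(s)
def ray(dd,px):
    Rm=R.from_rotvec(np.ravel(dd["rvec"])).as_matrix();v=np.append(rays(dd,px)[0],1)@Rm
    return -Rm.T@np.ravel(dd["tvec"]),v/np.linalg.norm(v)
for n,(a,b) in pts.items():
    o1,v1=ray(d,cp(a,tc,7));o2,v2=ray(s,cp(b,sc,7))
    A=np.stack([v1,-v2],1);l=np.linalg.lstsq(A,o2-o1,rcond=None)[0]
    p1=o1+l[0]*v1;p2=o2+l[1]*v2
    q=o1+v1*(.02-o1[2])/v1[2];q2=o2+v2*(.02-o2[2])/v2[2]
    print(n,"tri",np.round((p1+p2)/2,4),"gap",np.round(np.linalg.norm(p1-p2),4),"at z.02 top",np.round(q[:2],4),"side",np.round(q2[:2],4))
for nm,cc,bx in(("top",C,(340,170,410,240)),("side",Cs,(320,250,390,320))):
    P=cc[bx[1]:bx[3],bx[0]:bx[2]].reshape(-1,3);P=P[P[:,2]>.012]
    print(nm,len(P),np.percentile(P[:,2],[10,50,90,97]))
```

```text
hA tri [ 0.5186 -0.2147  0.0274] gap 0.0009 at z.02 top [ 0.5199 -0.2163] side [ 0.5242 -0.2101]
hB tri [ 0.5533 -0.2659  0.0264] gap 0.0016 at z.02 top [ 0.5549 -0.2678] side [ 0.558 -0.262]
hinge tri [ 0.4811 -0.2808  0.0064] gap 0.0116 at z.02 top [ 0.4842 -0.2818] side [ 0.4659 -0.2847]
tips tri [ 0.4215 -0.3177  0.009 ] gap 0.0037 at z.02 top [ 0.4223 -0.3164] side [ 0.4124 -0.3219]
top 414 [0.01745334 0.02569472 0.03034265 0.03217804]
side 413 [0.01625591 0.0247573  0.0275814  0.02874005]
```

Triangulation puts the handle tops at 26–27 mm, which agrees with the stated 26 mm width. The clamp's centre line points along (-0.829,-0.560) from both the handle ends and the tips. That puts the hinge at (0.4735,-0.2825) and the grip at (0.523,-0.249).

```bash
cat > plan.py <<'E'
from h import *
t,M,yaw=board()
cx=np.array([-.829,-.560,0]);cx/=np.linalg.norm(cx);cy=np.cross([0,0,1],cx);grip=np.array([.5232,-.2489])
def og(s): return orient([0,0,-1],s*cy)
def of(s): return orient(-M[:,2],-s*M[:,0])
E
python3 - <<'E'
from plan import *
for s in(1,-1):
    print("s",s)
    for nm,P,o in [("g",[*grip,.003],og(s)),("ghi",[*grip,.30],og(s)),("pre_hi",b2w([.003,-.36,.30]),of(s)),("pre",b2w([.003,-.342,.09]),of(s)),("fin",b2w([.003,-.267,.09]),of(s)),("out",b2w([.003,-.267,.26]),of(s))]:
        q=ctrl.solve_ik(P,o);print(nm,np.round(P,3),None if q is None else np.round(q,2))
E
```

```text
s 1
g [ 0.523 -0.249  0.003] [-0.04  0.69  0.56  1.92 -0.56  0.69 -0.12]
ghi [ 0.523 -0.249  0.3  ] [-0.24  0.34  0.8   1.65 -0.25  1.25 -0.37]
pre_hi [ 0.43  -0.221  0.314] [ 1.55 -0.19 -0.91  2.12 -0.5   0.73 -2.44]
pre [ 0.53  -0.224  0.129] [ 0.99  0.35 -0.74  2.19  0.77  0.25  2.56]
fin [ 0.546 -0.151  0.129] [ 0.47  0.27 -0.34  2.24  0.63  0.19  2.5 ]
out [ 0.468 -0.134  0.279] [-0.51 -0.23  0.58  2.26  0.33  0.61  2.79]
s -1
g [ 0.523 -0.249  0.003] [ 0.46  0.62 -0.13  1.88  0.13  0.64  2.41]
ghi [ 0.523 -0.249  0.3  ] [ 0.26  0.28  0.13  1.62 -0.04  1.24  2.56]
pre_hi [ 0.43  -0.221  0.314] [ 0.24 -0.19  0.19  2.17 -0.11  0.67  0.28]
pre [ 0.53  -0.224  0.129] [ 0.27  0.26  0.1   2.24 -0.54  0.18  0.65]
fin [ 0.546 -0.151  0.129] [-0.08  0.25  0.29  2.27 -0.38  0.15  0.34]
out [ 0.468 -0.134  0.279] [-0.68 -0.27  0.7   2.26  0.43  0.64 -0.45]
```

Run:
```python
from plan import *
s=-1
p=b2w([.015,.085,.055])
ctrl.move_straight([p[0],p[1]+.01,.36],vel=.3)
jaws.command_gripper(.085,40)
ctrl.movep([.55,-.20,.33],og(s));st()
ctrl.movep([*grip,.15],og(s))
ctrl.move_straight([*grip,.05],vel=.15);st()
d=cam("top");save(d,"top5.png",7,(330,160,420,240))
x=cam("side");save(x,"side5.png",7,(300,220,400,305))
```

```text
t 12.72 p [ 0.5502 -0.1996  0.33  ] r [-1.474 -2.774 -0.   ] F [ 0.1 -0.2  0.1] w 0.085 q [ 0.113  0.275  0.197  1.565 -0.055  1.307  2.482]
t 14.31 p [ 0.5241 -0.2491  0.0511] r [1.473 2.773 0.   ] F [-0.1 -0.   1.1] w 0.0852 q [ 0.233  0.55   0.17   1.878 -0.134  0.722  2.645]
```

View pics/top5.png

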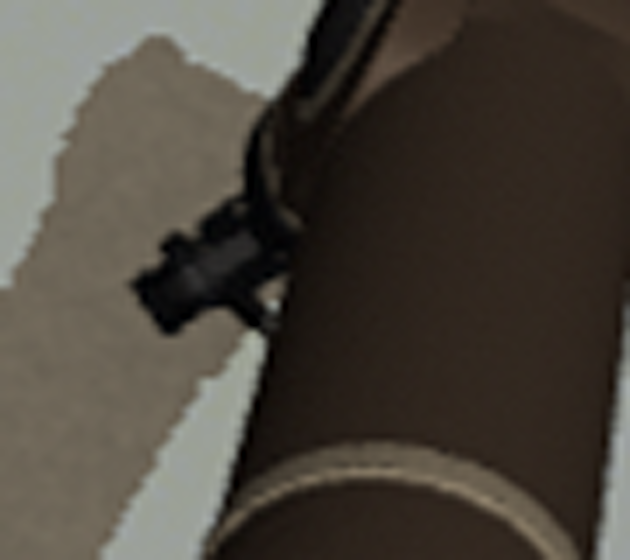

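View pics/side5.png

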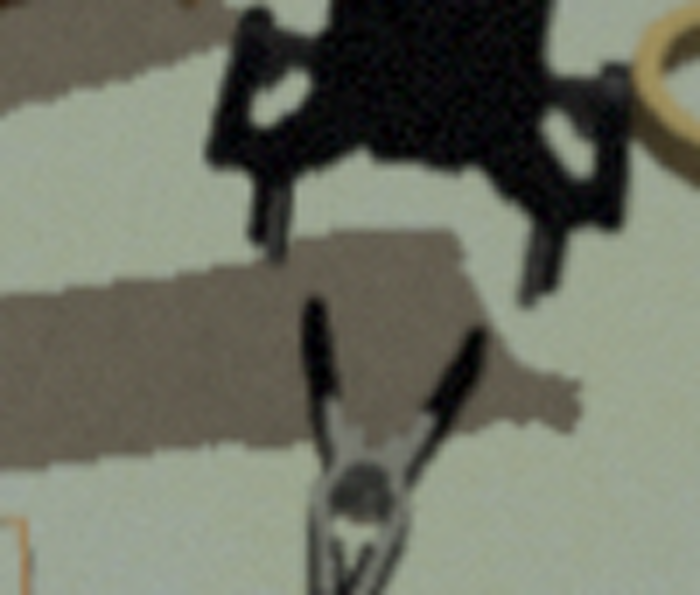

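The fingertips at crop (270,250) and (530,295) straddle the handle ends (315,305) and (480,335), centred. I'll descend and squeeze.

Run:
```python
from plan import *
ctrl.move_straight([*grip,.003],vel=.1);st()
x=cam("side");save(x,"side6.png",7,(300,235,400,320))
jaws.command_gripper(.024,50);st()
x=cam("side");save(x,"side7.png",7,(300,235,400,320))
```

```text
t 15.03 p [ 0.5233 -0.2491  0.0031] r [ 1.474  2.774 -0.   ] F [-0.2  0.   0.2] w 0.085 q [ 0.247  0.624  0.153  1.897 -0.151  0.632  2.659]
t 15.68 p [ 0.5257 -0.25    0.0061] r [1.471e+00 2.769e+00 1.000e-03] F [-1.1  0.7 18.6] w 0.0242 q [ 0.247  0.62   0.153  1.895 -0.151  0.632  2.659]
```

View pics/side7.png

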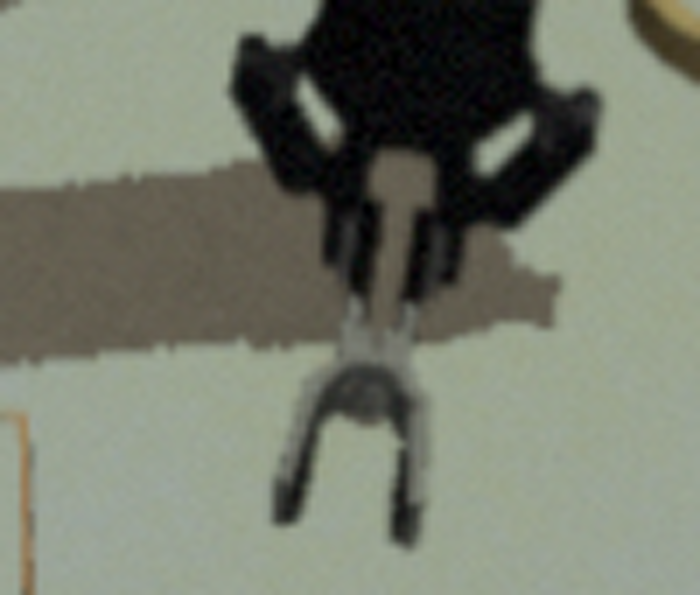

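The clamp is squeezed to 24 mm with its jaws open, tips at crop (285,515) and (403,535). The small upward force is the fingers seating it on the table. I'll lift it, move to the pre-position and look.

Run:
```python
from plan import *
s=-1
ctrl.move_straight([*grip,.10],vel=.15);st()
ctrl.move_straight([.50,-.25,.32],vel=.25)
print([None if q is None else np.round(q,2) for q in (ctrl.solve_ik(b2w([.003,-.36,.30]),of(s)),ctrl.solve_ik(b2w([.003,-.36,.09]),of(s)))])
ctrl.movep(b2w([.003,-.36,.28]),of(s));st()
ctrl.move_straight(b2w([.003,-.36,.092]),vel=.15);st()
x=cam("side");save(x,"side8.png",5,(240,140,390,250))
d=cam("top");save(d,"top8.png",5,(260,130,400,245))
```

```text
t 16.53 p [ 0.5226 -0.2485  0.0992] r [-1.473 -2.773  0.   ] F [-0.3  0.4 -1.7] w 0.0241 q [ 0.22   0.482  0.186  1.851 -0.118  0.821  2.631]
[array([ 0.24, -0.19,  0.19,  2.17, -0.11,  0.67,  0.28]), array([ 0.1 ,  0.28,  0.35,  2.24, -0.89,  0.24,  1.03])]
t 19.55 p [ 0.4392 -0.2228  0.2964] r [ 2.981 -0.319  0.745] F [ 0.9 -0.5 -2. ] w 0.0244 q [ 0.21  -0.151  0.212  2.19  -0.117  0.624  0.293]
t 20.95 p [ 0.5256 -0.2419  0.1312] r [ 2.981 -0.321  0.747] F [ 0.2 -0.  -1.6] w 0.0243 q [ 0.321  0.264  0.092  2.225 -0.59   0.203  0.742]
```

View pics/side8.png

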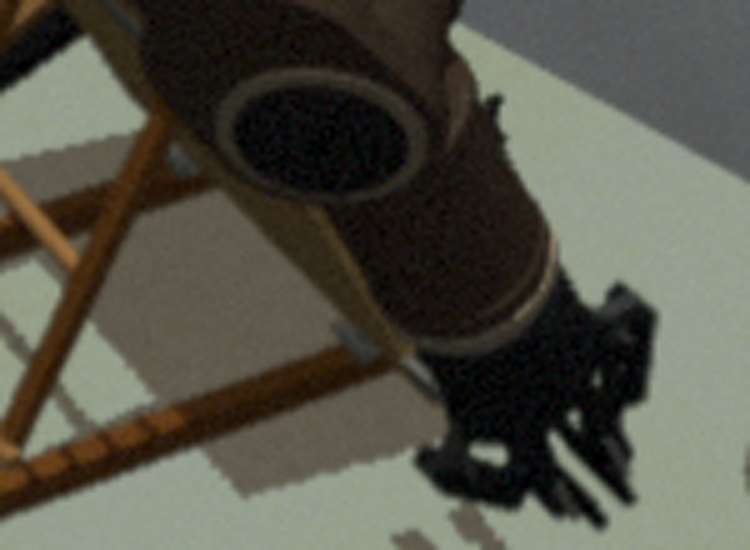

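View pics/top8.png

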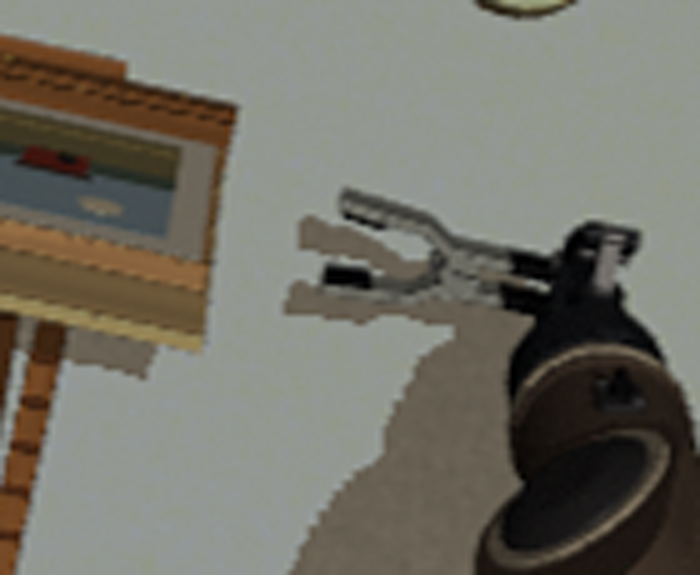

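The jaws point square at the board edge, tips at crop (342,200) and (325,275), with the edge at about (215,200). I'll check alignment by projecting the expected jaw positions and the panel/board into this view.

Run:
```python
from ov import *
d=cam("top");b=np.load("board.npy");c=(270,140,370,220)
ctr=w2b(ctrl.sense()["tool_pos"]);print(np.round(ctr,4))
zc=ctr[2]*1000+8;y0=ctr[1]*1000;x0=ctr[0]*1000
B=[((-8,0,-180,180,-18,260),(0,0,255)),((0,14,-180,50,0,200),(255,0,0)),
   ((x0+16.5,x0+16.5,y0+97,y0+121,zc-13,zc+13),(0,255,255)),((x0-16.5,x0-16.5,y0+97,y0+121,zc-13,zc+13),(0,255,0))]
overlay(d,c,8,B,"ov8.png",b); save(d,"raw8.png",8,c)
```

```text
[ 0.0046 -0.3587  0.0918]
```

View pics/ov8.png

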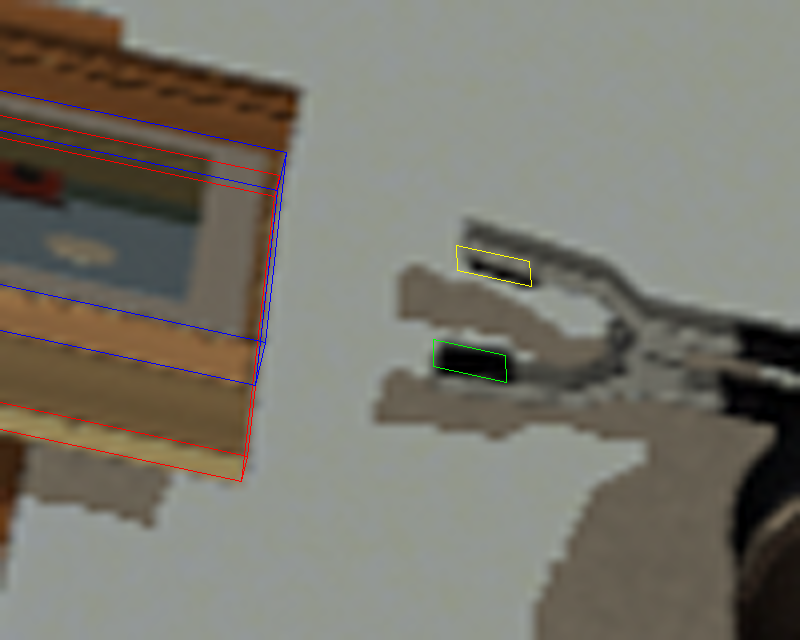

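View pics/raw8.png

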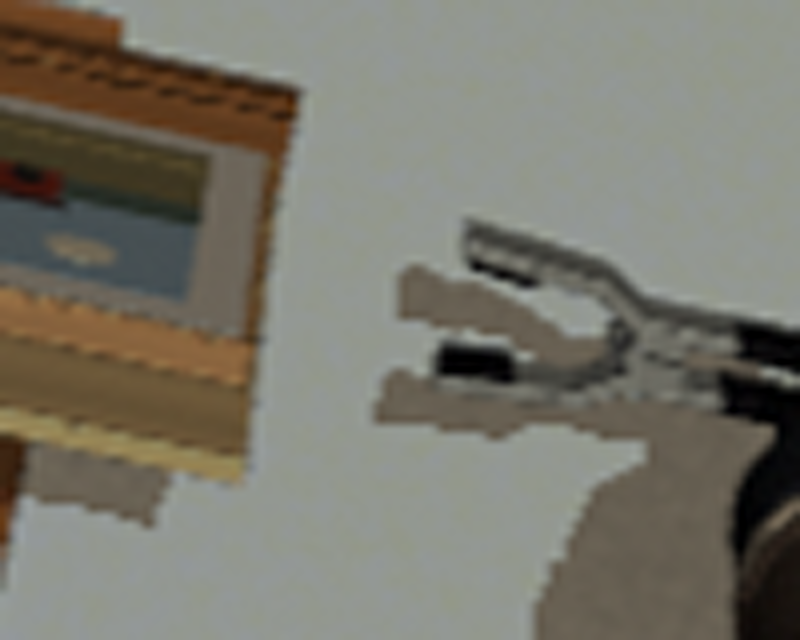

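Run:
```python
from ov import *
d=cam("top")
c=(285,160,310,205);save(d,"z9.png",16,c)
im=d["frame"].astype(int)
for r in range(168,202,2): print(r,[tuple(im[r,k]) for k in range(296,307)])
for nm,x,z in(("brd",0,.26),("brd",0,.2),("pan0",0,.2),("pan14",.014,.2),("pan14b",.014,.0)):
    print(nm,z,np.round(project(d,b2w([x,-.18,z]))[0],2))
```

```text
168 [(np.int64(109), np.int64(102), np.int64(90)), (np.int64(108), np.int64(101), np.int64(89)), (np.int64(108), np.int64(101), np.int64(89)), (np.int64(108), np.int64(101), np.int64(89)), (np.int64(109), np.int64(102), np.int64(90)), (np.int64(104), np.int64(94), np.int64(80)), (np.int64(99), np.int64(81), np.int64(56)), (np.int64(107), np.int64(89), np.int64(59)), (np.int64(132), np.int64(129), np.int64(115)), (np.int64(149), np.int64(155), np.int64(146)), (np.int64(147), np.int64(151), np.int64(142))]
170 [(np.int64(108), np.int64(101), np.int64(89)), (np.int64(108), np.int64(100), np.int64(88)), (np.int64(107), np.int64(100), np.int64(88)), (np.int64(108), np.int64(101), np.int64(89)), (np.int64(109), np.int64(102), np.int64(91)), (np.int64(101), np.int64(90), np.int64(75)), (np.int64(91), np.int64(67), np.int64(43)), (np.int64(103), np.int64(88), np.int64(70)), (np.int64(134), np.int64(134), np.int64(123)), (np.int64(148), np.int64(154), np.int64(144)), (np.int64(147), np.int64(152), np.int64(141))]
172 [(np.int64(107), np.int64(100), np.int64(88)), (np.int64(108), np.int64(100)
[... 7027 characters left out ...]
2)), (np.int64(147), np.int64(152), np.int64(142))]
200 [(np.int64(148), np.int64(150), np.int64(146)), (np.int64(133), np.int64(136), np.int64(128)), (np.int64(131), np.int64(129), np.int64(115)), (np.int64(143), np.int64(136), np.int64(115)), (np.int64(142), np.int64(139), np.int64(127)), (np.int64(148), np.int64(154), np.int64(150)), (np.int64(147), np.int64(152), np.int64(144)), (np.int64(147), np.int64(152), np.int64(143)), (np.int64(148), np.int64(152), np.int64(145)), (np.int64(147), np.int64(151), np.int64(143)), (np.int64(147), np.int64(151), np.int64(141))]
brd 0.26 [300.42 196.56]
brd 0.2 [301.41 187.74]
pan0 0.2 [301.41 187.74]
pan14 0.2 [302.65 182.36]
pan14b 0.0 [305.26 158.54]
```

View pics/z9.png

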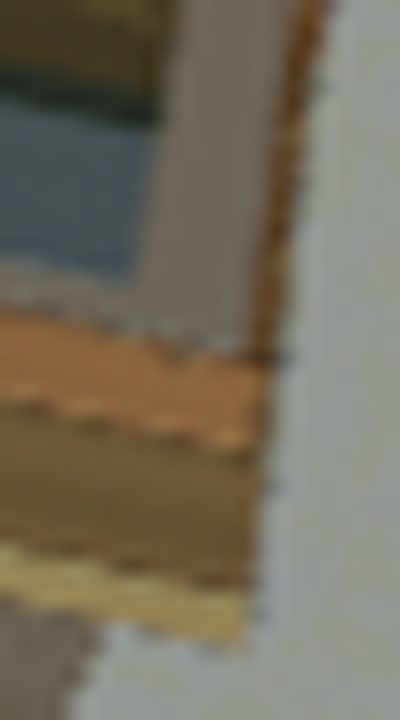

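The alignment matches within about 1 px, and the panel is within about 2 mm of flush. The actual jaw tips sit about 2 mm further out than modelled, so I'll add that. Moving in, in stages, with force checks.

Run:
```python
from plan import *
ctrl.move_straight(b2w([.003,-.315,.092]),vel=.1);ctrl.dwell(.2);s=st();print(np.round(w2b(s["tool_pos"]),4))
d=cam("top");save(d,"t10.png",10,(285,150,345,210))
for y in(-.300,-.290):
    ctrl.move_straight(b2w([.003,y,.092]),vel=.05);s=st();print(np.round(w2b(s["tool_pos"]),4))
d=cam("top");save(d,"t11.png",10,(285,150,345,210))
```

```text
t 21.93 p [ 0.5336 -0.1996  0.1309] r [ 2.981 -0.322  0.745] F [ 1.2 -0.2 -1.1] w 0.0241 q [ 0.126  0.248  0.196  2.256 -0.534  0.177  0.593]
[ 0.003  -0.3159  0.0921]
t 22.43 p [ 0.537  -0.184   0.1309] r [ 2.981 -0.32   0.745] F [-0.  -0.4 -1.7] w 0.0239 q [ 0.048  0.245  0.241  2.264 -0.513  0.17   0.54 ]
[ 0.003  -0.2999  0.092 ]
t 22.78 p [ 0.5391 -0.1744  0.1309] r [ 2.981 -0.32   0.745] F [ 0.3 -0.3 -1.4] w 0.0239 q [-0.004  0.244  0.272  2.269 -0.499  0.166  0.504]
[ 0.003 -0.29   0.092]
```

View pics/t10.png

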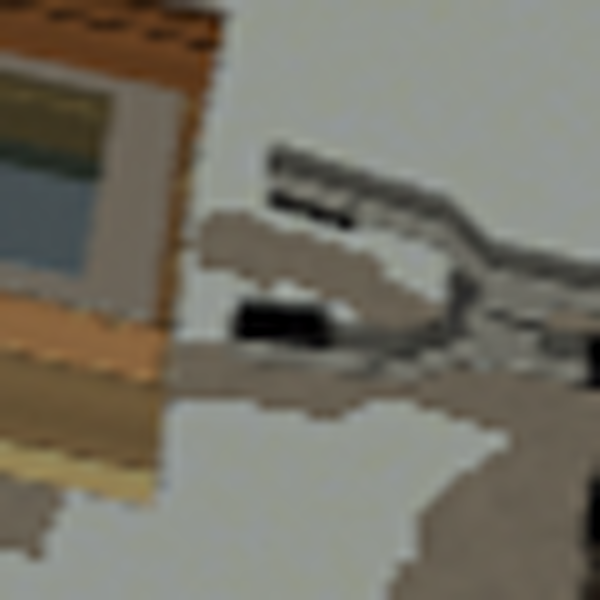

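View pics/t11.png

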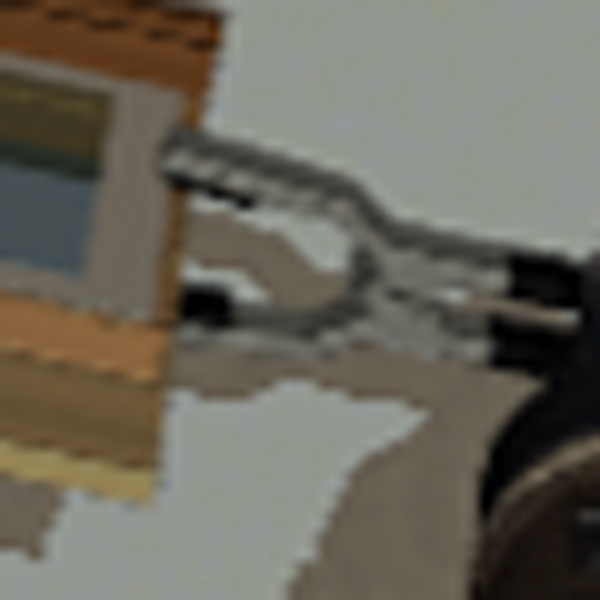

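One jaw is over the panel's face at crop (170,160) and the other is behind the board at (205,305), with no contact force. Continuing.

Run:
```python
from plan import *
for y in(-.278,-.2645):
    ctrl.move_straight(b2w([.003,y,.092]),vel=.05);s=st();print(np.round(w2b(s["tool_pos"]),4))
d=cam("top");save(d,"t12.png",10,(275,150,335,210))
s=cam("side");save(s,"s12.png",6,(270,140,370,230))
```

```text
t 23.23 p [ 0.5418 -0.1626  0.1309] r [ 2.981 -0.32   0.745] F [ 1.   0.5 -2.2] w 0.0243 q [-0.069  0.243  0.312  2.274 -0.482  0.162  0.461]
[ 0.003 -0.278  0.092]
t 23.64 p [ 0.5446 -0.1495  0.1309] r [ 2.981 -0.32   0.745] F [ 0.8  0.6 -2.2] w 0.0243 q [-0.142  0.243  0.358  2.279 -0.464  0.159  0.413]
[ 0.003  -0.2646  0.092 ]
```

View pics/t12.png

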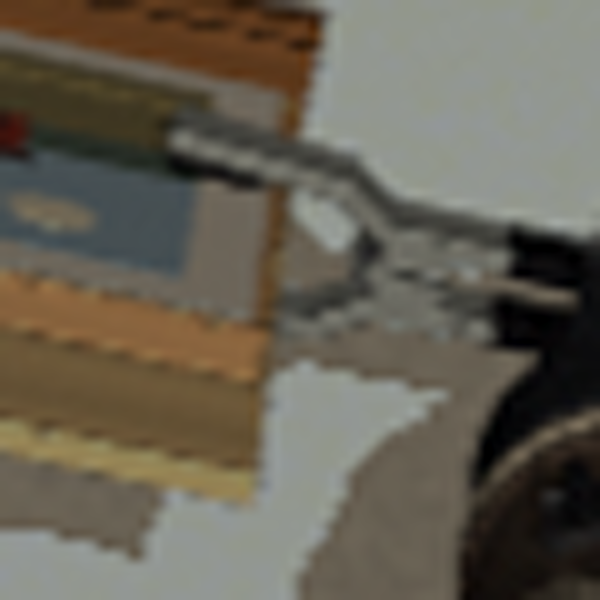

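The pad strip, crop (180,165)–(262,185), ends only about 4–5 mm inside the panel edge at (278,190). The throat end at (365,245) still has about 20 mm of room, so I'll go 6 mm deeper and then release.

Run:
```python
from plan import *
ctrl.move_straight(b2w([.003,-.2585,.092]),vel=.05);s=st();print(np.round(w2b(s["tool_pos"]),4))
d=cam("top");save(d,"t13.png",10,(275,150,335,210))
s=cam("side");save(s,"s13.png",6,(270,140,370,230))
```

```text
t 24.01 p [ 0.5459 -0.1435  0.1309] r [ 2.981 -0.32   0.745] F [ 0.  -0.4 -0.7] w 0.0241 q [-0.175  0.244  0.379  2.281 -0.456  0.158  0.391]
[ 0.003  -0.2585  0.092 ]
```

View pics/t13.png

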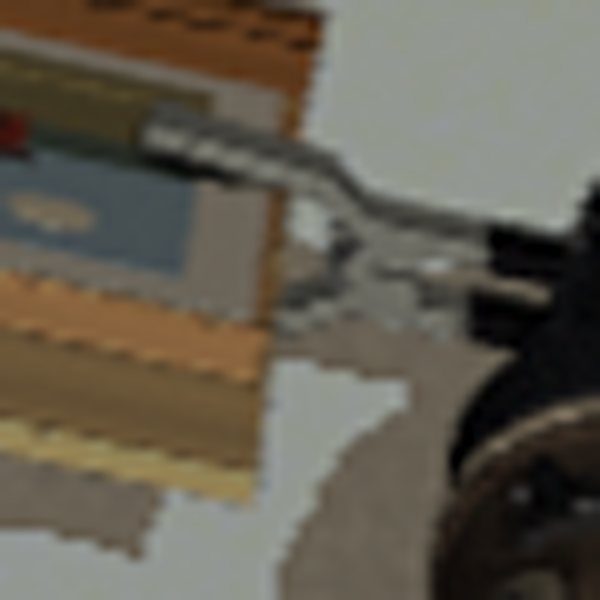

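View pics/s13.png

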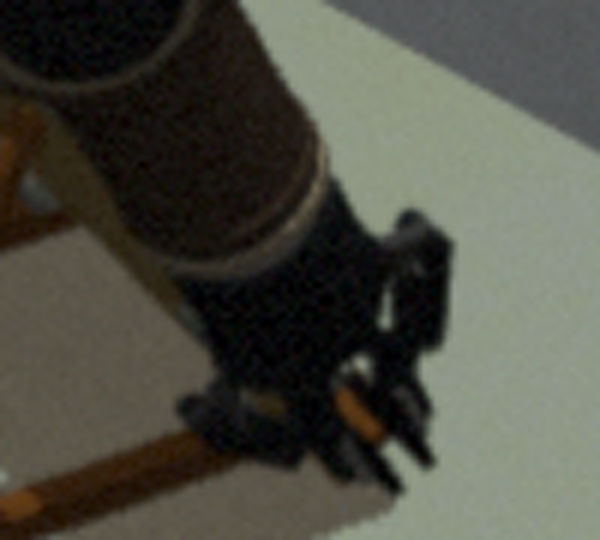

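Run:
```python
from plan import *
for w in(.030,.034,.038,.045): jaws.command_gripper(w,40);st()
d=cam("top");save(d,"t14.png",10,(275,150,335,210))
```

```text
t 24.34 p [ 0.5459 -0.1438  0.1309] r [ 2.981 -0.321  0.745] F [ 0.6 -0.1 -1.8] w 0.0305 q [-0.175  0.244  0.379  2.281 -0.456  0.158  0.391]
t 24.56 p [ 0.546  -0.1437  0.1309] r [ 2.981 -0.321  0.746] F [ 0.4  0.1 -1.6] w 0.0338 q [-0.175  0.244  0.379  2.281 -0.456  0.158  0.391]
t 24.77 p [ 0.5459 -0.1435  0.1309] r [ 2.981 -0.321  0.745] F [-0.3  0.3 -1.3] w 0.0379 q [-0.175  0.244  0.379  2.281 -0.456  0.158  0.391]
t 25.02 p [ 0.5461 -0.1437  0.1311] r [ 2.981 -0.321  0.746] F [-0.3  0.5  0.1] w 0.045 q [-0.175  0.244  0.379  2.281 -0.456  0.158  0.391]
```

View pics/t14.png

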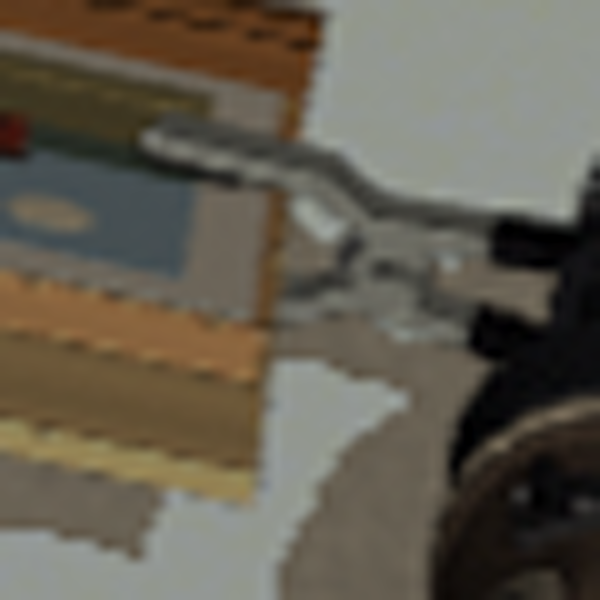

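The handles have sprung apart, the jaws bear on the wood, and the tool load has gone to about 0. I'll open fully and withdraw up the slope.

Run:
```python
from plan import *
jaws.command_gripper(.075);st()
ctrl.move_straight(b2w([.003,-.2585,.16]),vel=.08);st()
ctrl.move_straight(b2w([.003,-.30,.27]),vel=.2);st()
ctrl.movep([.40,-.36,.40],of(-1));ctrl.dwell(.5);st()
d=cam("top");save(d,"t15.png",8,(260,130,345,205))
s=cam("side");save(s,"s15.png",6,(260,130,360,230));save(d,"t15f.png",1.4);save(s,"s15f.png",1.4)
```

```text
t 25.47 p [ 0.5459 -0.1436  0.1309] r [ 2.981 -0.32   0.745] F [ 0.1 -0.6 -0.2] w 0.075 q [-0.175  0.244  0.379  2.281 -0.456  0.158  0.391]
t 26.47 p [ 0.5147 -0.1365  0.1908] r [ 2.982 -0.32   0.745] F [-0.6 -0.2  0.1] w 0.0748 q [-0.533  0.062  0.726  2.303 -0.088  0.304  0.045]
t 27.21 p [ 0.4551 -0.166   0.2871] r [ 2.981 -0.321  0.744] F [ 1.5 -0.6 -0. ] w 0.0751 q [-0.47  -0.258  0.62   2.247  0.289  0.63  -0.236]
t 28.62 p [ 0.4001 -0.3598  0.3999] r [ 2.98  -0.324  0.745] F [ 0.5  0.2 -0.7] w 0.075 q [-0.206 -0.226  0.872  1.925 -0.056  0.924  0.499]
```

View pics/t15.png

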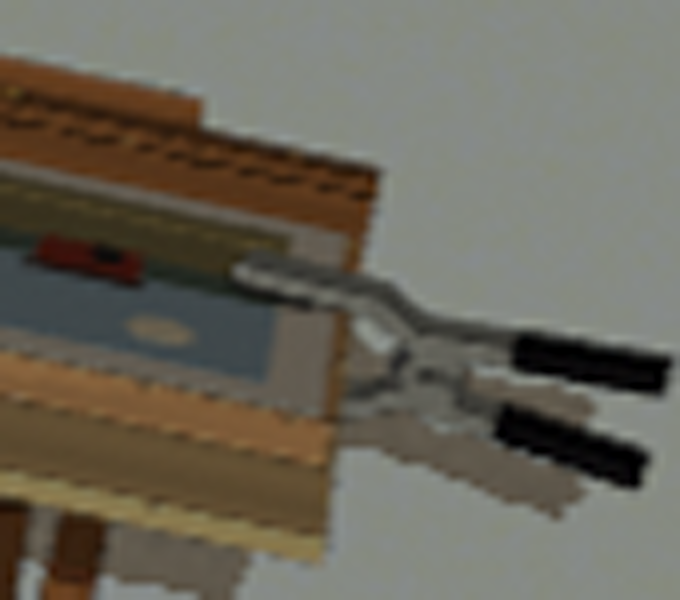

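View pics/s15.png

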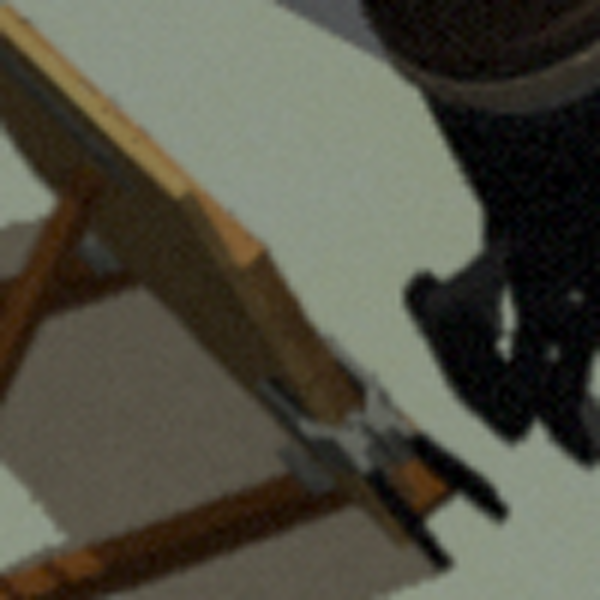

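View pics/t15f.png

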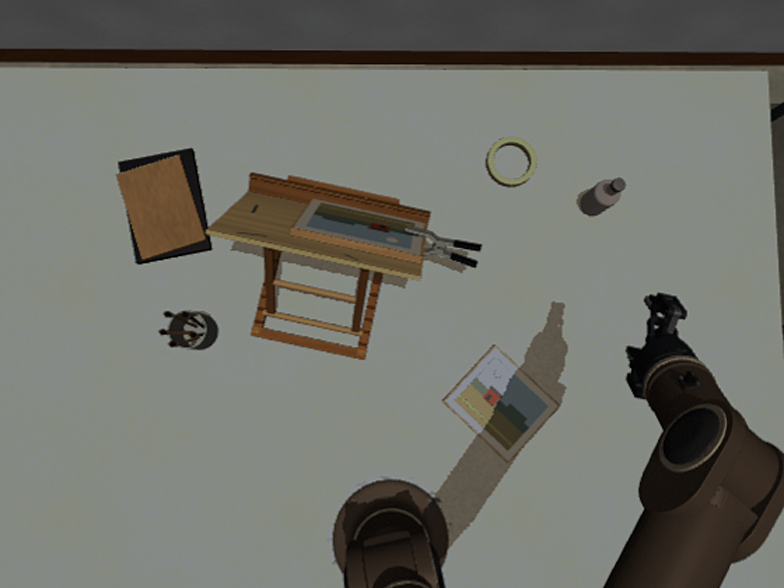

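Run:
```python
from ov import *
b=np.load("board.npy")
pc=-.2585+.109-.002
print("pad mid y",pc)
B=[((-8,0,-180,180,-18,260),(0,0,255)),((0,14,-180,50,0,200),(255,0,0)),((14,14,pc*1000-12,pc*1000+12,87,113),(0,255,255)),((-8,-8,pc*1000-12,pc*1000+12,87,113),(0,255,0)),((3,3,-214,-198,87,113),(255,255,0))]
d=cam("top");overlay(d,(260,130,345,205),8,B,"ovf.png",b)
s=cam("side");overlay(s,(270,150,360,230),7,B,"ovs.png",b)
C=cloud(d)[150:190,320:346].reshape(-1,3);t,M,_=board()
Q=(C-t)@M;Q=Q[(C[:,2]>.05)];print(len(Q),np.round(np.percentile(Q,[5,50,95],axis=0),4))
# handles: z (slope) range top surface
for lo,hi in((-.29,-.27),(-.27,-.25),(-.25,-.23),(-.23,-.2)):
    k=(Q[:,1]>lo)&(Q[:,1]<hi);print(lo,k.sum(),np.round(np.percentile(Q[k][:,2],[50,80,95]),4) if k.sum() else '')
```

```text
pad mid y -0.15150000000000002
247 [[-0.0132 -0.2787  0.0886]
 [ 0.0136 -0.2528  0.1066]
 [ 0.0214 -0.2265  0.1146]]
-0.29 49 [0.1089 0.1143 0.1164]
-0.27 88 [0.1078 0.1128 0.1146]
-0.25 83 [0.1057 0.1089 0.1108]
-0.23 27 [0.1017 0.1079 0.1102]
```

View pics/ovf.png

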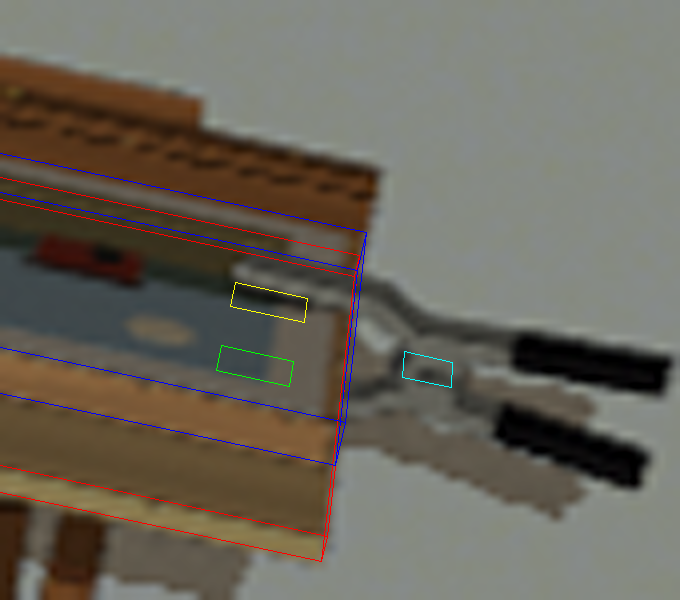

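View pics/ovs.png

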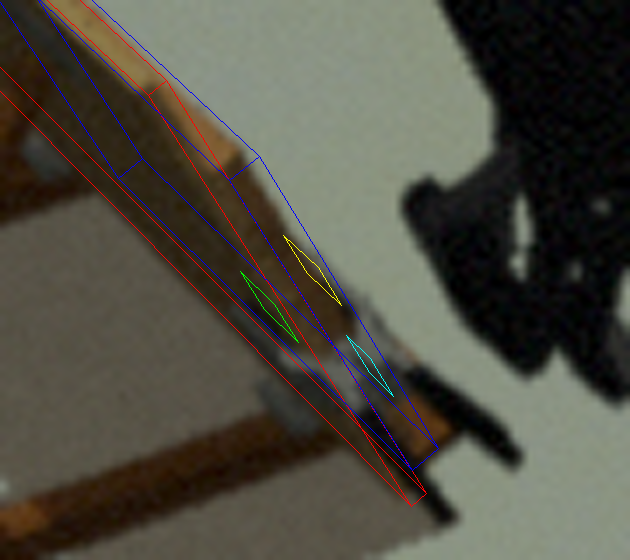

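The top overlay agrees within 1–2 px. The clamp's top surface reads z≈0.114 m up the slope, so its middle is at about 0.10 m. The pads are roughly 20–28 mm in from the edge. The tin, sketchbooks, tape and bottle are at their starting pixels. Handing in.

Run:
```python
from h import *
st();ticket.sign_off()
```

```text
t 28.82 p [ 0.4    -0.36    0.4001] r [ 2.98  -0.325  0.745] F [ 0.2  0.6 -0.1] w 0.075 q [-0.206 -0.226  0.872  1.924 -0.056  0.924  0.499]
the job is handed in; nothing more can be done
```

The panel is against the board's right edge and the clamp is clipped over that edge, let go. I handed the job in at 28.8 s; no verdict is reported.

**What I did:** I pushed the large panel about 57 mm along the ledge with closed fingers. I then squeezed the clamp to 24 mm, slid it over the edge from the side without contact force, released it and withdrew.

**Last checks, from the top camera unless noted:**
- **Panel:** about 1–2 mm short of flush (limit 6 mm). It lay square and flat when last checked, just after the push.
- **Clamp:** it grips both panel and board. Its middle is about 100 mm up the slope, and it looks square to the edge.
- **Pads:** their middles are roughly 20–28 mm in from the edge. The tool position gave 28 mm and the image a few millimetres less; both are inside the 10–45 mm limits.
- **Bystanders:** the tin, sketchbooks, tape and bottle show no visible movement.

**Disagreement and gaps:** the side view's overlay was about 2 px (roughly 4–5 mm) off the board fit, so I relied on the top view. The grip force and jaw angle could not be measured directly. I judged the grip from the handles springing open and the tool load falling to about zero.

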